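# Return an empty bottle through the sprung flap

### The arm

A 6-joint arm with a two-finger parallel gripper is mounted at the origin on the work surface. World frame = base frame: x ahead of the robot, y to its left, z up, the work surface at z = 0. Lengths are in mm, angles in rad, forces in N, time in s.
With the tool pointing down it reaches from about 325 to 775 mm from the base axis. Payload 9.3 kg.
Tool frame: the origin (TCP) lies midway between the tips of the shut fingers; the grasp point (between the pads) lies 19 mm behind it; z points along the fingers, y is the direction in which the jaws open and shut (so a half turn about z gives the same grasp; the last joint's range is limited). The gripper opens to 85 mm and grips with 20 to 120 N. Pads are 22 mm wide; open, the fingers measure 114 mm over their backs; the gripper's body (76 mm by 85 mm) begins 54 mm behind the grasp point. The pads swing forward as they close: fully open they stand 13 mm farther back than shut.
Start: joints at [1.014, 0.259, 0.021, 1.334, 0, 1.418], TCP at [216.104, 505.762, 231.279] pointing down, gripper open.
Joint ranges: [-3.04, 3.04], [-0.91, 1.82], [-1.04, 1.36], [-1.92, 1.95], [-1.52, 1.45], [-3.14, 3.14]. Speed limits (rad/s): [2.22, 2.22, 2.79, 3.14, 3.14, 3.14].

### API

Orientations are given as a 3x3 rotation matrix whose columns are the frame's x, y, z axes.
In Python, from cell import sensors, read_camera, workorder gives the robot as it stands.
- The arm moves only by the tool send_rows, never from a script. Its argument "motion" is one flat list of numbers, 6 for each row, row after row: the shift along the world's x, y, z in mm, then the turn, a rotation vector about the world's x, y, z in rad. A call has 1 to 12 rows; each row shifts and turns the commanded pose from where the row before left it; what a row does not reach is not made up. A row lasts 1/10 s, in which the tool goes at most 50 mm and 8.59 degrees, less where a joint would pass 70% of its speed; a pose out of reach is approached as far as the arm can. A call with a gripper value outside its range is refused whole. "fingers" is the closure, from 0 (fully open) to 1 (shut), set as the call begins (left out, the last holds). The fingers move at their own pace and stop on an object; the grip force is fixed at half the most. Time passes only in rows, so rows that do not move let the fingers close. It gives the time, the measured TCP pose, the force and the opening at its end, in the units of the state.
- sensors.get_obs(): the state, without advancing time (a new reading comes with each control period).
- read_camera(name): name is "scene" or "top"; returns a dict with "pixels" (480x640x3 uint8, red, green, blue), "fov_y" (degrees; the focal length in pixels is half the picture's height over the tangent of half this angle, whatever the lens; pixels are square), "cx", "cy" (the principal point, pixels), "xyz" and "attitude" of the camera in the world. Camera axes: x right, y down, z forward; pixel columns grow to the right and rows downward; lengths in mm; the calibration is good to about 2 mm. A picture is of the moment at which its call begins. There is no depth.
- workorder.finish_job(): hands the job in, once; it reports no verdict.
The state is a dict: "time_s": time; "joints": joint angles; "dq": joint speeds; "joint_torque": joint torques, N m; "position": TCP position; "tool_rot": TCP orientation; "force": force on the tool from outside, world axes, zero at the start; "moment": the same for the moment, N m; "grip_width": opening from 0.0 (shut) to 1.0 (fully open).
Only numpy, scipy, OpenCV 4.12 (cv2) and the standard library are available. Lean on these libraries where they do the work, as an engineer would, in place of code of your own. Each camera call takes 0.05 s, during which the arm holds its last target.

### The job

Hand in the green empty: lift it out of the moulded tray, lay it along the two rails of the return machine with its base towards the flap and the flap still shut, and let go of it there. Then take or push it at its neck end and send it base first through the sprung flap, letting only the bottle open the flap, so that it slides down into the machine and the flap closes behind it. Leave the amber bottle in the tray and everything else on the counter where it is.

Things in the scene. Friction and masses are not known exactly. Their poses are not given: they have to be found in the camera images.
- green_mid (a point): Green glass bottle with bare-metal cap, capped empty, 0.16-0.28 kg, lying in one of the tray's hollows. Point: on its axis, mid body, near its balance point. x axis points to the base. Along x in mm: base +65, body (56 diameter) to -45, shoulder to -70, neck (26 diameter) to -98, cap (29 diameter) to -125. It can roll: y, z axes mean nothing.
- green_mouth (a point): Top of the green bottle's cap, on the bottle axis, 125 mm from green_mid.
- tray: Grey moulded-pulp tray, fixed, 220 (x) x 260 (y) x 50 mm high, origin: centre of underside. Two hollows along x at y = -62.5 and +62.5, a bottle in each, caps to -x, bottle axes 50 mm above the counter. Neck channels are too narrow for fingers. At the bottles' mid points (x = +30) finger scoops 56 mm long leave 32 mm beside the body, open down to 8 mm above the counter.
- amber_mid (a point): Body centre of the amber bottle with black cap in the tray's other hollow, same shape and axes as the green one. It stays there.
- entry (a point): Middle of the opening in the return machine's face, where the axis of a bottle on the rails meets the face, 144 mm above the counter. x points level into the machine, z up. Grey cabinet, fixed, 370 deep, 174 wide, 281 mm high; from y = -58 to +116. Opening 104 mm wide, up to 85 mm above this point; above that the face is flat and upright to the cabinet's top.
- rail_end (a point): Outer end of the feed rails, 222 mm out from entry along -x, same height. The two level round steel rails (12 mm thick, 36 mm apart, tops 121 mm above the counter) run from here to the face on one leg. A bottle laid on them has its axis on the line from here to entry and stays where it is put.
- chute (a point): Upper edge of the slippery chute inside the machine, 9 mm behind the face, 112 mm above the counter. From here it falls at 30 degrees to a bin 10 mm above the counter; rear wall 370 mm behind the face. A bottle with some 110 mm or more of its base end inside tips and slides in by itself when let go or pushed on; its neck end rises up to 50 mm as it tips.
- flap (a joint): Sprung flap 5 mm behind the face: 0 = shut, hanging upright; grows to 1.45 as its lower edge swings into the machine. Aluminium plate 98 mm wide, 104 mm long, hinge along its top edge 85 mm above entry, orange slide strip on its lower edge. A light spring (under 2 N against the bottle) shuts it within about a second.
- clear_bottle_mid (a point): Middle of a clear bottle with a red cap standing on the counter, 66 mm diameter, 210 mm high. Bystander.
- blue_bottle_mid (a point): Middle of a blue bottle standing on the counter, 70 mm diameter, 230 mm high. Bystander.
- tape_mid (a point): Middle of a yellow roll of tape lying flat, 96 mm diameter, 48 mm high. Bystander.
- marker_mid (a point): Middle of a blue marker pen lying on the counter, 125 mm long. Bystander.
- corkscrew_mid (a point): Middle of a folded corkscrew lying on the counter, 115 mm long. Bystander.
- mug_mid (a point): Middle of a white mug standing on the counter, 80 mm diameter, 90 mm high. Bystander.
There are look-alikes about, which are no part of the job. What is shaped like the part that bears green_mid but turquoise is not meant.

How it is judged:
By the outcome, as a careful person would: the job done as asked, in the order asked, and still so for the second after the job is handed in, with the robot touching nothing.
It also fails if it takes over 54 s, if anything falls off the work surface, if the arm or the gripper's body presses on something with over 40 N, if the wrist force passes 120 N, or if a joint passes its speed limit or range.

## Working session

There is one attempt and no reset: what is moved stays moved. The work goes in short steps, Python scripts to look and compute and a tool call to move; the robot and the scene stay as the last step left them, time stands still between calls to the robot, and variables do not carry over. Pictures are saved under pics/ and viewed, and the job is handed in when it is done.

Besides the shell and the picture viewer there is one more tool, called after ">>>" as name(argument=value, ...), one argument or row to a line, values as JSON. send_rows: Moves the arm, as the interface text tells. Its arguments: {"type":"object","properties":{"motion":{"type":"array","items":{"type":"number"}},"fingers":{"type":"number"}},"required":["motion"]}

```bash
ls; mkdir -p pics; python3 - <<'E'
from cell import sensors, read_camera
import cv2, numpy as np
for n in ("scene","top"):
    c=read_camera(n); cv2.imwrite(f"pics/{n}0.png",c["pixels"][:,:,::-1]); print(n,c["fov_y"],c["cx"],c["cy"],c["xyz"],np.round(c["attitude"],4).tolist())
print(sensors.get_obs())
E
```

```text
pics
scene 47.12919025202203 319.10705588306064 229.93331058405786 [1451.29820394   56.6070507   825.97863833] [[-0.0784, 0.5659, -0.8208], [0.9968, 0.0558, -0.0568], [0.0136, -0.8226, -0.5684]]
top 57.54569595643823 321.3846093584765 240.36567971178587 [461.55288415   3.23700188 982.18444727] [[-0.0067, -0.9983, 0.0576], [-0.9999, 0.0059, -0.0144], [0.014, -0.0577, -0.9982]]
{'time_s': 0.1, 'joints': array([ 1.01439277e+00,  2.59162599e-01,  2.08609213e-02,  1.33368568e+00,
       -5.27648701e-06,  1.41818945e+00]), 'dq': array([ 0.00322268, -0.00168806,  0.0028221 ,  0.00080385,  0.00031119,
        0.00059501]), 'joint_torque': array([ 4.90755148e-03, -5.56694412e+01,  3.45069945e+01,  1.16545221e-02,
       -1.75045925e-04,  2.85997521e-05]), 'position': array([215.98680398, 505.56290922, 230.7212628 ]), 'tool_rot': array([[-9.19575809e-01,  3.92912129e-01, -6.24545656e-04],
       [ 3.92912586e-01,  9.19575267e-01, -1.01416307e-03],
       [ 1.75839768e-04, -1.17799167e-03, -9.99999291e-01]]), 'force': array([ 0.67186024,  0.08302649, -0.14245301]), 'moment': array([-0.06415209,  0.01149181,  0.04388865]), 'grip_width': 1.0009587292380562}
```

View pics/scene0.png

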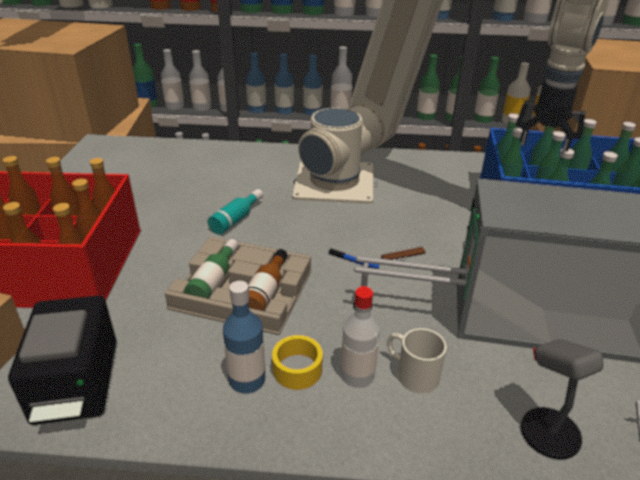

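View pics/top0.png

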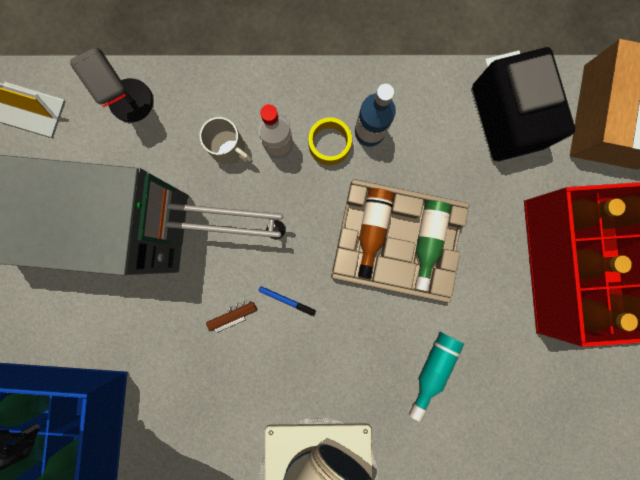

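```bash
cat > h.py <<'E'
import numpy as np, cv2
from cell import sensors, read_camera
def cam(n): 
    c=read_camera(n); c["f"]=240/np.tan(np.radians(c["fov_y"]/2)); return c
def ray(c,u,v):
    d=np.array([(u-c["cx"])/c["f"],(v-c["cy"])/c["f"],1.]); return np.array(c["xyz"]),np.array(c["attitude"])@d
def plane(c,u,v,z):
    o,d=ray(c,u,v); return o+d*(z-o[2])/d[2]
def proj(c,p):
    q=np.array(c["attitude"]).T@(np.array(p,float)-c["xyz"]); return q[:2]/q[2]*c["f"]+[c["cx"],c["cy"]]
def crop(c,x0,y0,x1,y1,name,k=6):
    im=c["pixels"][y0:y1,x0:x1,::-1]; cv2.imwrite(name,cv2.resize(im,None,fx=k,fy=k,interpolation=cv2.INTER_CUBIC))
E
python3 - <<'E'
from h import *
c=cam("top"); crop(c,325,170,475,310,"pics/c_tray.png",5); crop(c,120,160,300,290,"pics/c_rail.png",4)
s=cam("scene"); crop(s,340,180,500,340,"pics/s_rail.png",4)
crop(s,160,220,320,340,"pics/s_tray.png",5)
E
```

```text
(no output)
```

View pics/c_tray.png

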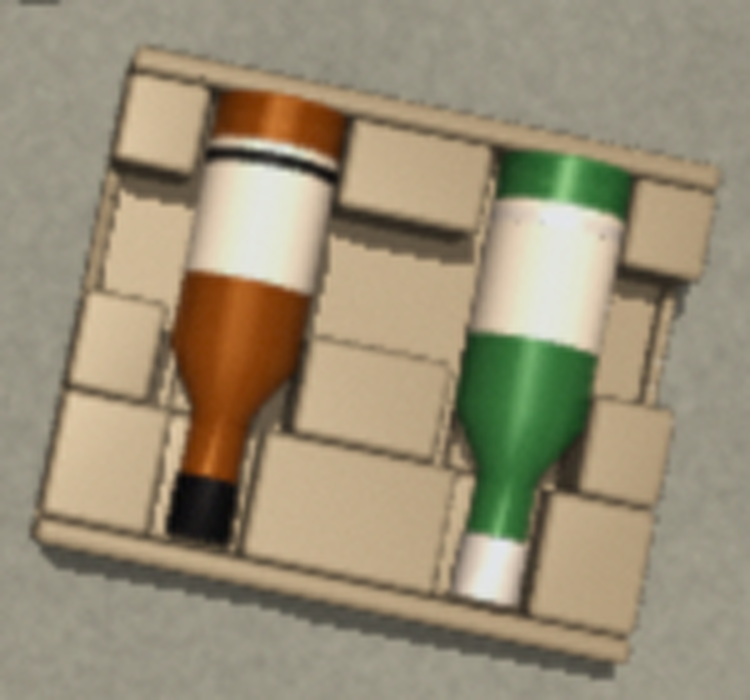

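View pics/c_rail.png

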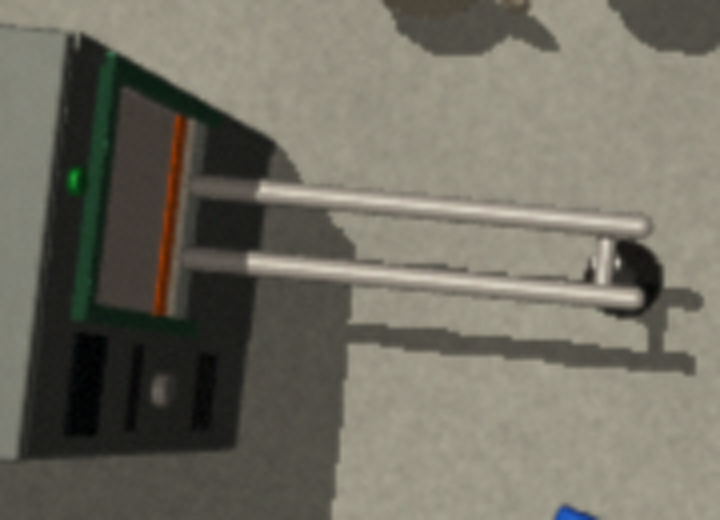

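View pics/s_rail.png

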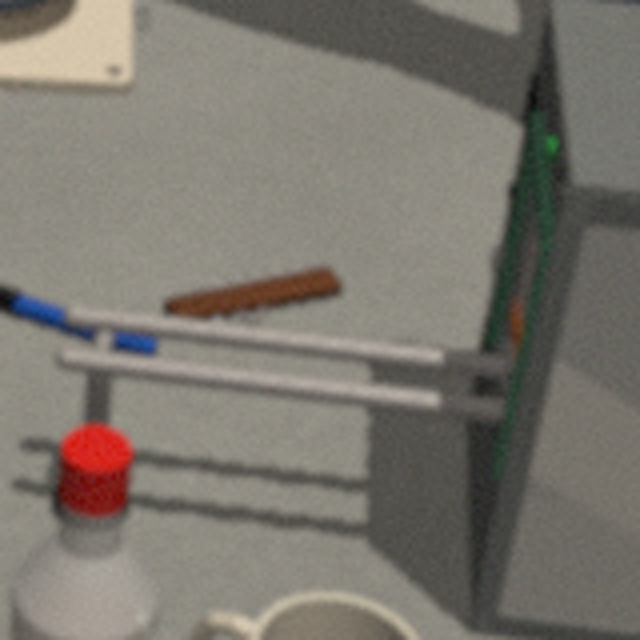

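View pics/s_tray.png

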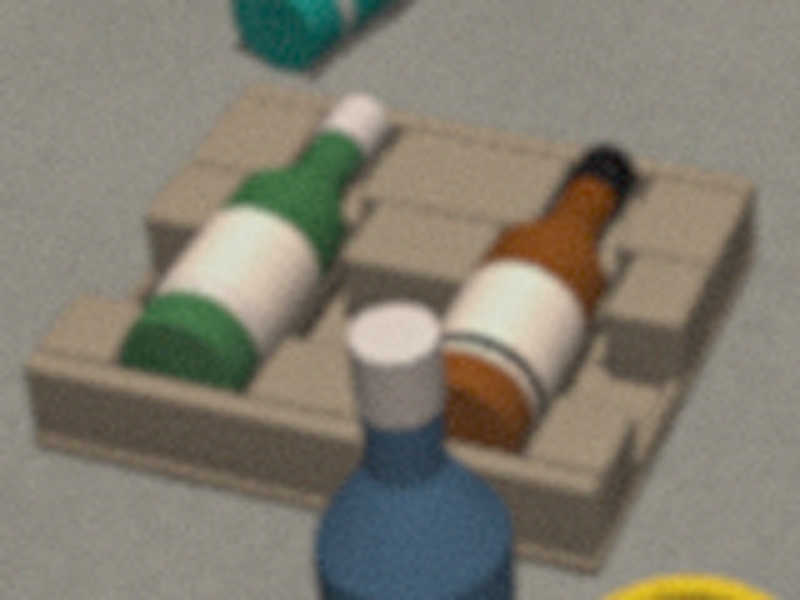

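```bash
cat > m.py <<'E'
from h import *
c=cam("top"); s=cam("scene")
T=lambda u,v:(325+u/5-.4,170+v/5-.4)   # crop px -> image (centre conv.)
R=lambda u,v:(120+u/4-.4,160+v/4-.4)
print("tray corners"); P=[plane(c,*T(*q),50) for q in [(138,47),(718,165),(630,650),(38,530)]]
for p in P: print(p.round(1))
print([np.linalg.norm(P[i]-P[(i+1)%4]).round(1) for i in range(4)], np.mean(P,0).round(1))
im=c["pixels"][:,:,::-1].copy(); hsv=cv2.cvtColor(im,cv2.COLOR_BGR2HSV)
m=cv2.inRange(hsv,(50,90,40),(75,255,255)); m[:, :405]=0; m[:,475:]=0; m[:190]=0; m[310:]=0
ys,xs=np.nonzero(m); print("green px",len(xs),xs.min(),xs.max(),ys.min(),ys.max())
# row-wise midpoints of bottle silhouette green/label: fit line
print("green axis pts")
for q in [(562,207),(534,342),(505,500),(487,598)]: print(plane(c,*T(*q),50).round(1))
print("base crest",plane(c,*T(568,153),78).round(1),"cap end",plane(c,*T(487,603),55).round(1))
print("amber"); 
for q in [(274,145),(248,280),(203,540)]: print(plane(c,*T(*q),50).round(1))
print("rails")
a=[plane(c,*R(*q),115) for q in [(260,189),(645,227)]]; b=[plane(c,*R(*q),115) for q in [(250,262),(638,297)]]
for p in a+b: print(p.round(1))
for l in (a,b):
  d=l[0]-l[1]; print(np.degrees(np.arctan2(d[1],d[0])))
# scene
S=lambda u,v:(340+u/4-.4,180+v/4-.4)
print("scene rails")
for q in [(70,316),(440,357),(62,356),(436,400)]: print(plane(s,*S(*q),115).round(1))
K=lambda u,v:(160+u/5-.4,220+v/5-.4)
print("scene green cap centre-ish",plane(s,*K(362,113),50).round(1), "base", plane(s,*K(187,350),50).round(1))
E
python3 m.py
```

```text
tray corners
[647.5 -77.6  50. ]
[ 595.1 -327.6   50. ]
[ 387.4 -284.5   50. ]
[440.1 -32.7  50. ]
[np.float64(255.4), np.float64(212.1), np.float64(257.2), np.float64(212.2)] [ 517.5 -180.6   50. ]
green px 955 417 450 200 277
green axis pts
[ 577.2 -259.6   50. ]
[ 519.  -246.2   50. ]
[ 451.5 -232.4   50. ]
[ 409.9 -223.8   50. ]
base crest [ 596.4 -254.7   78. ] cap end [ 408.1 -222.6   55. ]
amber
[ 604.7 -135.7   50. ]
[ 546.4 -123.7   50. ]
[ 435.4 -103.    50. ]
rails
[579.9 262.2 115. ]
[560.   71.1 115. ]
[543.6 266.7 115. ]
[525.1  74.7 115. ]
84.03739980273507
84.50194702449816
scene rails
[523.3  74.  115. ]
[539.6 265.9 115. ]
[557.5  70.6 115. ]
[575.  259.8 115. ]
scene green cap centre-ish [ 402.9 -224.5   50. ] base [ 579.8 -262.8   50. ]
```

>>> send_rows(
  motion=[0, 0, 30, 0, 0, 0, 0, 0, 30, 0, 0, 0, 16, -38, 0, 0, 0, 0.01, 16, -38, 0, 0, 0, 0.01, 16, -38, 0, 0, 0, 0.01, 16, -38, 0, 0, 0, 0.01, 16, -38, 0, 0, 0, 0.01, 16, -38, 0, 0, 0, 0.01, 16, -38, 0, 0, 0, 0.01, 16, -38, 0, 0, 0, 0.01, 16, -38, 0, 0, 0, 0.01, 16, -38, 0, 0, 0, 0.01],
  fingers=0.13,
)

```text
time_s: 1.5
position: [376.3, 124.2, 291.5]
tool_rot: [[-0.954, 0.299, 0.001], [0.299, 0.954, 0.0], [-0.001, 0.0, -1.0]]
force: [1.5, -0.3, 0.3]
grip_width: 0.87
```

```bash
cat > y.py <<'E'
from h import *
o=sensors.get_obs(); R=o["tool_rot"]; print(o["time_s"],o["position"].round(1),"yaw y",np.degrees(np.arctan2(R[1,1],R[0,1])).round(2),"z",R[:,2].round(4),"F",o["force"].round(1),"w",o["grip_width"]*85,o["joints"].round(2))
E
python3 y.py; python3 - <<'E'
from h import *
c=cam("top"); s=cam("scene")
print("clear cap top",plane(c,269,112,210).round(), "blue cap",plane(c,385,92,230).round(),"mug rim",plane(c,220,134,90).round(), "clear scene",plane(s,363,293,210).round())
E
```

```text
1.5 [376.3 124.2 291.5] yaw y 72.62 z [ 7.e-04  1.e-04 -1.e+00] F [ 1.5 -0.3  0.3] w 73.92255946939423 [ 0.11 -0.02 -0.15  1.44  0.    0.41]
clear cap top [738.  85. 210.] blue cap [ 766. -121.  230.] mug rim [735. 198.  90.] clear scene [742.  84. 210.]
```

>>> send_rows(
  motion=[15.6, -37.4, 0, 0, 0, 0.0094, 15.6, -37.4, 0, 0, 0, 0.0094, 15.6, -37.4, 0, 0, 0, 0.0094, 15.6, -37.4, 0, 0, 0, 0.0094, 15.6, -37.4, 0, 0, 0, 0.0094, 15.6, -37.4, 0, 0, 0, 0.0094, 15.6, -37.4, 0, 0, 0, 0.0094, 15.6, -37.4, 0, 0, 0, 0.0094, 15.6, -37.4, 0, 0, 0, 0.0094, 15.6, -37.4, 0, 0, 0, 0.0094, 0, 0, -40, 0, 0, 0, 0, 0, -40, 0, 0, 0],
)

```text
time_s: 2.8
position: [533.2, -249.4, 210.4]
tool_rot: [[-0.978, 0.21, 0.002], [0.21, 0.978, -0.001], [-0.002, -0.001, -1.0]]
force: [1.3, -0.4, -0.1]
grip_width: 0.868
```

>>> send_rows(
  motion=[0, 0, -40, 0, 0, 0, 0, 0, -40, 0, 0, 0, 0, 0, 0, 0, 0, 0],
)

```text
time_s: 3.1
position: [529.8, -246.1, 126.4]
tool_rot: [[-0.978, 0.208, -0.008], [0.208, 0.978, 0.005], [0.008, 0.003, -1.0]]
force: [-0.1, 0.4, 0.0]
grip_width: 0.871
```

```bash
python3 y.py; python3 - <<'E'
from h import *
s=cam("scene"); crop(s,160,160,320,340,"pics/s2.png",4)
c=cam("top"); crop(c,325,170,475,310,"pics/c2.png",4)
E
```

```text
3.1 [ 529.8 -246.1  126.4] yaw y 77.99 z [-0.0075  0.0051 -1.    ] F [-0.1  0.4  0. ] w 73.99717819301917 [-0.58  0.37 -0.09  1.12  0.   -0.37]
```

View pics/s2.png

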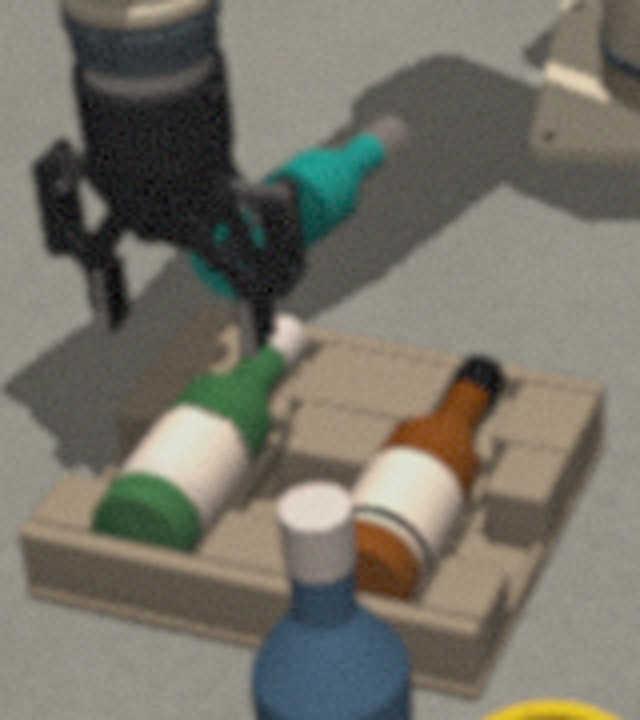

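View pics/c2.png

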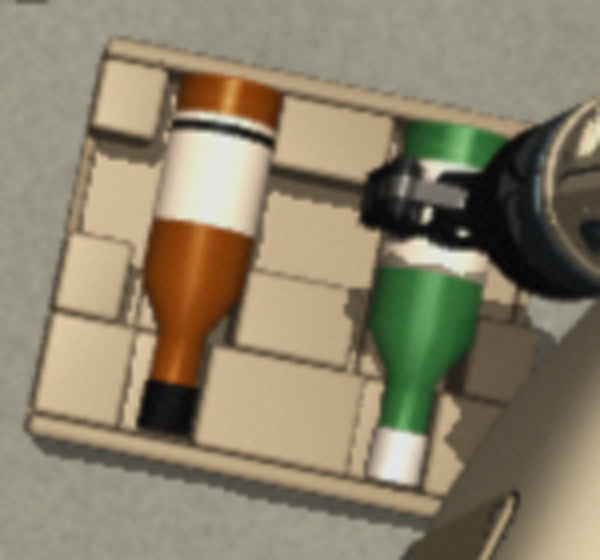

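>>> send_rows(
  motion=[0, 0, 0, 0, 0, 0, 0, 0, 0, 0, 0, 0],
)

```text
time_s: 3.4
position: [533.2, -248.7, 133.6]
tool_rot: [[-0.978, 0.208, 0.003], [0.208, 0.978, -0.002], [-0.003, -0.001, -1.0]]
force: [0.2, -0.7, -0.4]
grip_width: 0.871
```

```bash
python3 y.py
```

```text
3.4 [ 533.2 -248.7  133.6] yaw y 77.99 z [ 0.003 -0.002 -1.   ] F [ 0.2 -0.7 -0.4] w 74.03366801327533 [-0.58  0.36 -0.08  1.13  0.   -0.37]
```

>>> send_rows(
  motion=[0, -0.5, -8, 0, 0, 0, 0, -0.5, -14, 0, 0, 0, 0, 0, -16, 0, 0, 0, 0, 0, -16, 0, 0, 0, 0, 0, -14, 0, 0, 0, 0, 0, -12, 0, 0, 0, 0, 0, -10, 0, 0, 0, 0, 0, -7, 0, 0, 0, 0, 0, -5, 0, 0, 0, 0, 0, -3, 0, 0, 0, 0, 0, 0, 0, 0, 0],
)

```text
time_s: 4.5
position: [532.1, -249.2, 26.1]
tool_rot: [[-0.978, 0.208, -0.0], [0.208, 0.978, 0.0], [0.0, 0.0, -1.0]]
force: [0.2, 0.1, 0.1]
grip_width: 0.872
```

```bash
python3 y.py
```

```text
4.5 [ 532.1 -249.2   26.1] yaw y 77.98 z [-1.e-04  1.e-04 -1.e+00] F [0.2 0.1 0.1] w 74.1093011036178 [-0.58  0.45 -0.24  0.88  0.   -0.37]
```

No contact on the way down. Now I close the fingers.

>>> send_rows(
  motion=[0, 0, 0, 0, 0, 0, 0, 0, 0, 0, 0, 0, 0, 0, 0, 0, 0, 0, 0, 0, 0, 0, 0, 0, 0, 0, 0, 0, 0, 0, 0, 0, 0, 0, 0, 0],
  fingers=1,
)

```text
time_s: 5.1
position: [532.4, -249.4, 27.2]
tool_rot: [[-0.978, 0.208, 0.001], [0.208, 0.978, -0.001], [-0.001, -0.0, -1.0]]
force: [-1.2, 0.8, 5.9]
grip_width: 0.632
```

```bash
python3 y.py
```

```text
5.1 [ 532.4 -249.4   27.2] yaw y 77.98 z [ 1.1e-03 -7.0e-04 -1.0e+00] F [-1.2  0.8  5.9] w 53.68740345425034 [-0.58  0.45 -0.24  0.88 -0.   -0.37]
```

>>> send_rows(
  motion=[0, 0, 0, 0, 0, 0, 0, 0, 4, 0, 0, 0, 0, 0, 8, 0, 0, 0, 0, 0, 10, 0, 0, 0, 0, 0, 10, 0, 0, 0, 0, 0, 10, 0, 0, 0, 0, 0, 8, 0, 0, 0, 0, 0, 5, 0, 0, 0, 0, 0, 0, 0, 0, 0],
)

```text
time_s: 6.0
position: [532.4, -249.4, 82.2]
tool_rot: [[-0.978, 0.208, 0.001], [0.208, 0.978, -0.001], [-0.001, -0.001, -1.0]]
force: [-0.5, -0.0, -2.5]
grip_width: 0.629
```

```bash
python3 y.py; python3 - <<'E'
from h import *
s=cam("scene"); crop(s,160,160,320,340,"pics/s3.png",4)
E
```

```text
6.0 [ 532.4 -249.4   82.2] yaw y 77.98 z [ 1.1e-03 -8.0e-04 -1.0e+00] F [-0.5 -0.  -2.5] w 53.44780460867549 [-0.58  0.4  -0.16  1.01 -0.   -0.37]
```

View pics/s3.png

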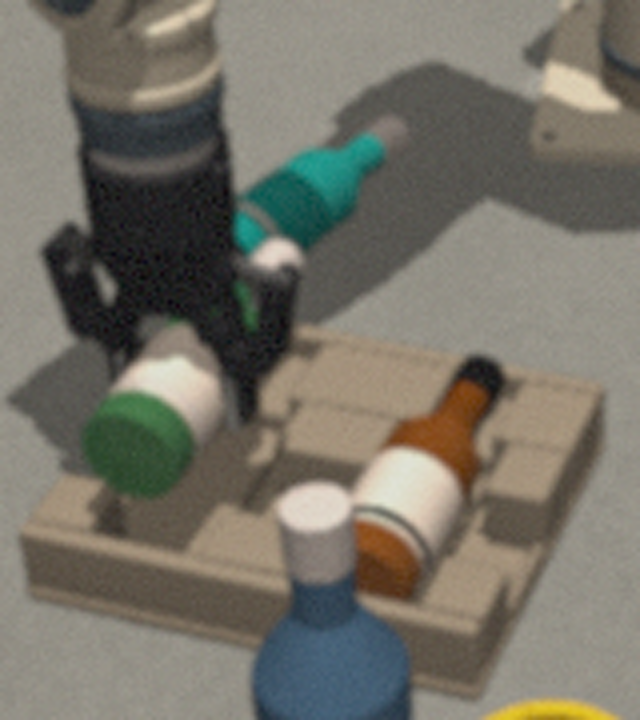

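>>> send_rows(
  motion=[0, 0, 8, 0, 0, 0, 0, 0, 20, 0, 0, 0, 0, 0, 30, 0, 0, 0, 0, 10, 30, 0, 0, 0.04, 0.5, 18, 20, 0, 0, 0.08, 1, 26, 10, 0, 0, 0.1, 1.5, 32, 0, 0, 0, 0.12, 1.5, 32, 0, 0, 0, 0.12, 1.5, 32, 0, 0, 0, 0.12, 1.5, 32, 0, 0, 0, 0.12, 1.5, 32, 0, 0, 0, 0.12, 1.5, 32, 0, 0, 0, 0.12],
)

```text
time_s: 7.25
position: [542.4, -1.9, 199.5]
tool_rot: [[-0.742, -0.671, -0.0], [-0.671, 0.742, 0.0], [0.0, 0.0, -1.0]]
force: [0.9, 1.0, -1.3]
grip_width: 0.631
```

>>> send_rows(
  motion=[1.5, 32, 0, 0, 0, 0.115, 1.5, 32, 0, 0, 0, 0.115, 1.5, 32, 0, 0, 0, 0.115, 1.5, 32, 0, 0, 0, 0.115, 1.5, 28, 0, 0, 0, 0.1, 1.2, 21, 0, 0, 0, 0.08, 1, 14, 0, 0, 0, 0.05, 0.6, 9, 0, 0, 0, 0.035, 0.4, 5, 0, 0, 0, 0.022, 0.3, 2.8, 0, 0, 0, 0, 0, 0, 0, 0, 0, 0, 0, 0, 0, 0, 0, 0],
)

```text
time_s: 8.45
position: [553.7, 203.9, 199.3]
tool_rot: [[-0.095, -0.995, -0.0], [-0.995, 0.095, -0.0], [0.0, 0.0, -1.0]]
force: [0.2, 0.1, -2.3]
grip_width: 0.628
```

```bash
python3 y.py; python3 - <<'E'
from h import *
s=cam("scene"); crop(s,330,100,510,340,"pics/s4.png",3)
c=cam("top"); crop(c,120,140,320,320,"pics/c4.png",4)
E
```

```text
8.45 [553.7 203.9 199.3] yaw y 174.56 z [-0.e+00 -1.e-04 -1.e+00] F [ 0.2  0.1 -2.3] w 53.35829454253257 [ 0.21  0.34  0.05  1.29 -0.   -1.27]
```

View pics/s4.png

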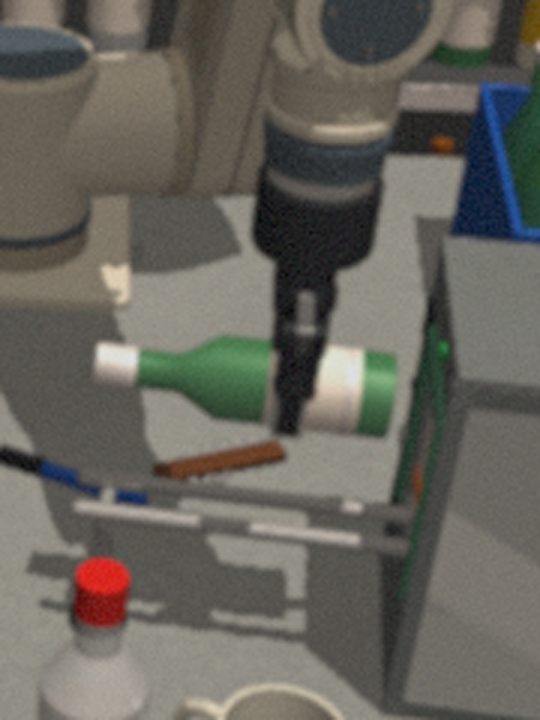

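View pics/c4.png

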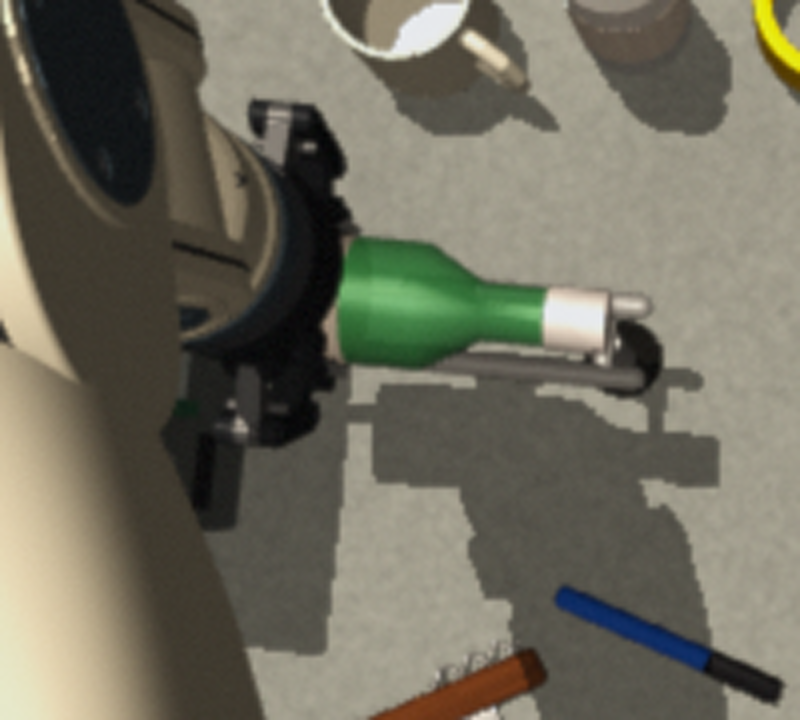

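```bash
python3 - <<'E'
from h import *
c=cam("top"); s=cam("scene")
Q=lambda u,v:(120+u/4-.4,140+v/4-.4)
for z in (218,222): print(plane(c,*Q(608,320),z).round(1), plane(c,*Q(545,315),z).round(1),plane(c,*Q(410,302),z).round(1))
W=lambda u,v:(330+u/3-.4,100+v/3-.4)
def sec(p): return proj(s,p).round(1)
print("cap pred",sec([541.8,79.6,222]),"meas",W(97,362)); e=np.array([553.7,204,222])+65*np.array([.095,.995,0])
print("base pred",sec(e),"meas",W(390,395))
E
```

```text
[542.7  79.3 218. ] [545.  106.8 218. ] [551.  165.9 218. ]
[542.2  78.9 222. ] [544.6 106.3 222. ] [550.6 165.  222. ]
cap pred [362.6 221.6] meas (361.93333333333334, 220.26666666666668)
base pred [460.5 232.1] meas (459.6, 231.26666666666665)
```

>>> send_rows(
  motion=[0, 0, -8, 0, 0, 0, 0, 0, -14, 0, 0, 0, 0, 0, -16, 0, 0, 0, 0, 0, -14, 0, 0, 0, 0, 0, -10, 0, 0, 0, 0, 0, -6, 0, 0, 0, 0, 0, -4, 0, 0, 0, 0, 0, -2, 0, 0, 0, 0, 0, -1, 0, 0, 0, 0, 0, 0, 0, 0, 0],
)

```text
time_s: 9.65
position: [553.8, 204.6, 124.6]
tool_rot: [[-0.093, -0.996, 0.001], [-0.996, 0.093, 0.0], [-0.0, -0.001, -1.0]]
force: [-0.1, 0.7, -2.0]
grip_width: 0.632
```

>>> send_rows(
  motion=[0, 0, -1, 0, 0, 0, 0, 0, -1, 0, 0, 0, 0, 0, 0, 0, 0, 0],
)

```text
time_s: 9.95
position: [553.7, 204.6, 122.4]
tool_rot: [[-0.093, -0.996, 0.0], [-0.996, 0.093, 0.0], [-0.0, -0.0, -1.0]]
force: [-0.6, -0.1, -2.6]
grip_width: 0.633
```

```bash
python3 y.py
```

```text
9.95 [553.7 204.6 122.4] yaw y 174.64 z [ 4.e-04  1.e-04 -1.e+00] F [-0.6 -0.1 -2.6] w 53.77716932594005 [ 0.21  0.38 -0.09  1.11  0.   -1.27]
```

>>> send_rows(
  motion=[0, 0, -1, 0, 0, 0, 0, 0, 0, 0, 0, 0],
)

```text
time_s: 10.15
position: [554.0, 204.6, 122.2]
tool_rot: [[-0.093, -0.996, 0.002], [-0.996, 0.093, 0.0], [-0.0, -0.002, -1.0]]
force: [-0.7, -1.0, 6.1]
grip_width: 0.629
```

>>> send_rows(
  motion=[0, 0, -1, 0, 0, 0, 0, 0, 0, 0, 0, 0],
)

```text
time_s: 10.35
position: [554.4, 204.6, 121.9]
tool_rot: [[-0.093, -0.996, 0.003], [-0.996, 0.093, 0.0], [-0.001, -0.003, -1.0]]
force: [-0.8, 0.7, 8.9]
grip_width: 0.635
```

```bash
python3 y.py; python3 - <<'E'
from h import *
s=cam("scene"); crop(s,330,140,510,300,"pics/s5.png",4)
E
```

```text
10.35 [554.4 204.6 121.9] yaw y 174.64 z [ 2.9e-03  4.0e-04 -1.0e+00] F [-0.8  0.7  8.9] w 53.97501743730084 [ 0.21  0.38 -0.09  1.1  -0.   -1.27]
```

View pics/s5.png

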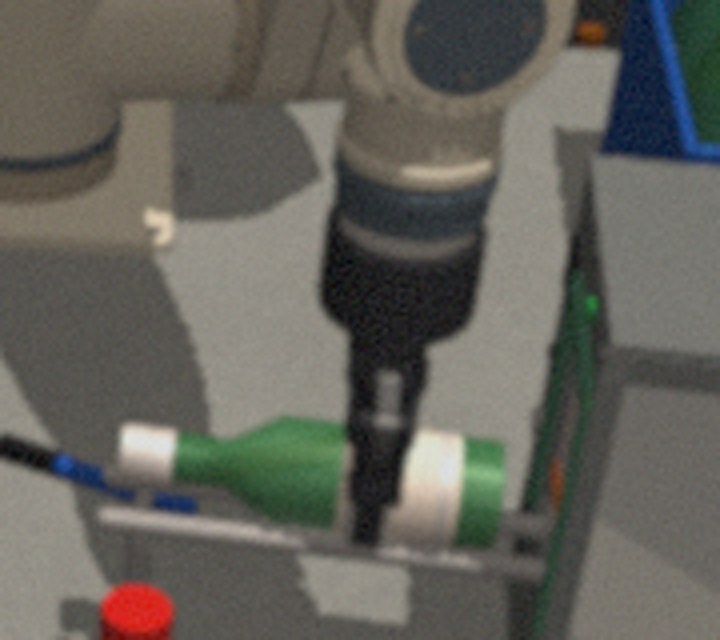

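>>> send_rows(
  motion=[0, 0, 0, 0, 0, 0, 0, 0, 0, 0, 0, 0, 0, 0, 0, 0, 0, 0, 0, 0, 0, 0, 0, 0, 0, 0, 0, 0, 0, 0],
  fingers=0.1,
)

```text
time_s: 10.9
position: [553.6, 204.6, 120.1]
tool_rot: [[-0.093, -0.996, -0.0], [-0.996, 0.093, -0.0], [0.0, 0.0, -1.0]]
force: [0.4, 0.6, 0.1]
grip_width: 0.9
```

>>> send_rows(
  motion=[0, 0, 2, 0, 0, 0, 0, 0, 6, 0, 0, 0, 0, 0, 12, 0, 0, 0, 0, 0, 20, 0, 0, 0, 0, 0, 25, 0, 0, 0, 0, 0, 25, 0, 0, 0, 0, -10, 10, 0, 0, 0, -1, -20, 0, 0, 0, 0, -2, -30, 0, 0, 0, 0, -3, -30, 0, 0, 0, 0, -3, -30, 0, 0, 0, 0, -2, -18, 0, 0, 0, 0],
)

```text
time_s: 12.1
position: [542.1, 64.2, 220.3]
tool_rot: [[-0.095, -0.996, -0.0], [-0.996, 0.095, -0.0], [0.0, 0.0, -1.0]]
force: [0.2, 0.9, 0.2]
grip_width: 0.898
```

>>> send_rows(
  motion=[-2, -18, 0, 0, 0, 0, -0.5, -8, 0, 0, 0, 0, 0, 0, 0, 0, 0, 0, 0, 0, 0, 0, 0, 0],
  fingers=1,
)

```text
time_s: 12.5
position: [540.1, 40.7, 220.3]
tool_rot: [[-0.094, -0.996, 0.0], [-0.996, 0.094, 0.0], [-0.0, 0.0, -1.0]]
force: [-0.1, 0.3, 0.4]
grip_width: 0.216
```

```bash
python3 y.py; python3 - <<'E'
from h import *
s=cam("scene"); crop(s,330,140,510,300,"pics/s6.png",4)
c=cam("top"); crop(c,120,140,320,290,"pics/c6.png",4)
E
```

```text
12.5 [540.1  40.7 220.3] yaw y 174.62 z [ 0.e+00  2.e-04 -1.e+00] F [-0.1  0.3  0.4] w 18.401550757210636 [-0.08  0.25 -0.02  1.3   0.   -1.56]
```

View pics/s6.png

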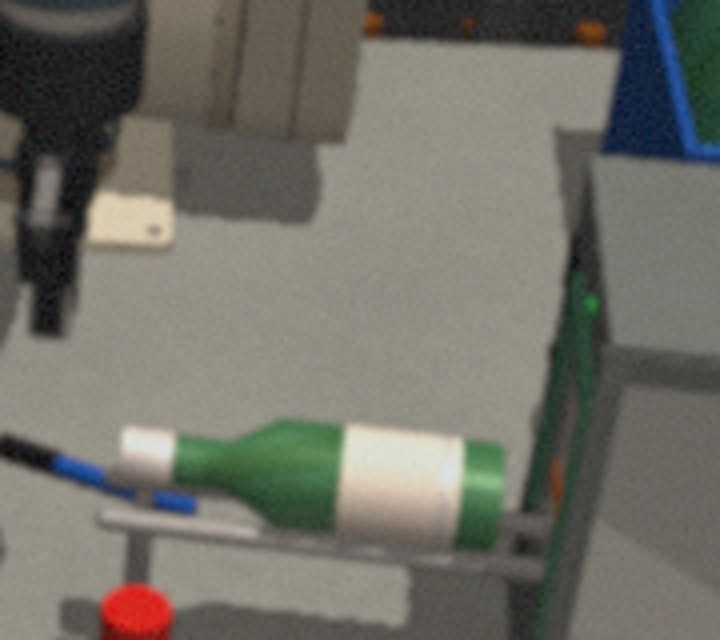

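View pics/c6.png

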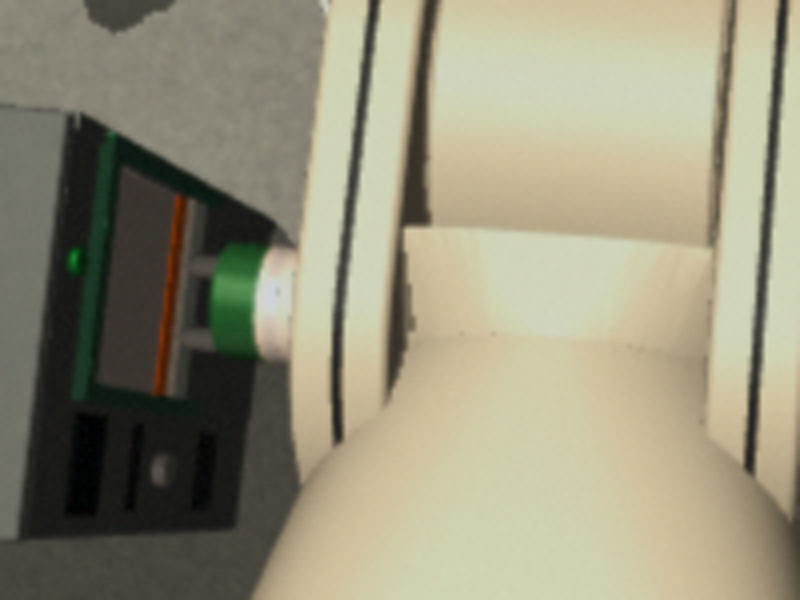

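>>> send_rows(
  motion=[-0.4, 0, -8, 0, 0, 0, -0.5, 0, -15, 0, 0, 0, -0.5, 0, -18, 0, 0, 0, 0, 0, -16, 0, 0, 0, 0, 0, -12, 0, 0, 0, 0, 0, -8, 0, 0, 0, 0, 0, -4, 0, 0, 0, 0, 0, -2, 0, 0, 0, 0, 0, 0, 0, 0, 0],
)

```text
time_s: 13.5
position: [538.9, 40.6, 137.5]
tool_rot: [[-0.093, -0.996, 0.0], [-0.996, 0.093, -0.0], [0.0, -0.0, -1.0]]
force: [-0.3, -0.1, 0.7]
grip_width: -0.002
```

>>> send_rows(
  motion=[0.4, 4, 0, 0, 0, 0, 0.6, 6, 0, 0, 0, 0, 0.6, 6, 0, 0, 0, 0, 0.5, 5, 0, 0, 0, 0, 0.5, 5, 0, 0, 0, 0, 0.5, 5, 0, 0, 0, 0, 0.5, 5, 0, 0, 0, 0, 0.4, 4, 0, 0, 0, 0],
)

```text
time_s: 14.3
position: [542.7, 80.9, 137.3]
tool_rot: [[-0.093, -0.996, 0.0], [-0.996, 0.093, -0.0], [0.0, -0.0, -1.0]]
force: [-0.3, -2.4, 1.3]
grip_width: 0.0
```

```bash
python3 y.py; python3 - <<'E'
from h import *
s=cam("scene"); crop(s,330,140,510,300,"pics/s7.png",4)
E
```

```text
14.3 [542.7  80.9 137.3] yaw y 174.64 z [ 0.e+00 -3.e-04 -1.e+00] F [-0.3 -2.4  1.3] w 0.02378871103905054 [-0.    0.3  -0.16  1.11 -0.   -1.48]
```

View pics/s7.png

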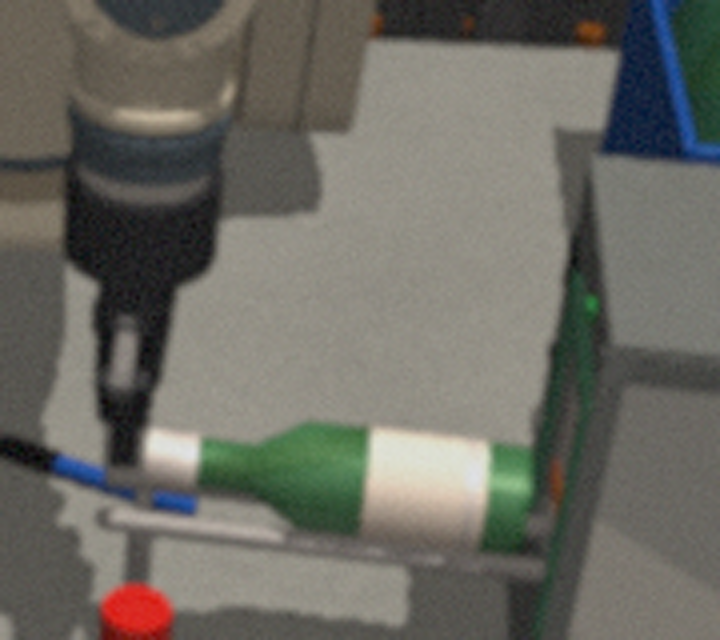

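>>> send_rows(
  motion=[0.6, 6, 0, 0, 0, 0, 0.9, 10, 0, 0, 0, 0, 1.1, 12, 0, 0, 0, 0, 1.1, 12, 0, 0, 0, 0, 1.1, 12, 0, 0, 0, 0, 1.1, 12, 0, 0, 0, 0, 1.1, 12, 0, 0, 0, 0, 0.9, 10, 0, 0, 0, 0, 0.8, 8, 0, 0, 0, 0],
)

```text
time_s: 15.25
position: [551.4, 175.5, 137.3]
tool_rot: [[-0.093, -0.996, 0.0], [-0.996, 0.093, -0.0], [0.0, -0.0, -1.0]]
force: [0.6, -4.6, 1.4]
grip_width: 0.004
```

```bash
python3 y.py; python3 - <<'E'
from h import *
s=cam("scene"); crop(s,330,140,510,300,"pics/s8.png",4)
E
```

```text
15.25 [551.4 175.5 137.3] yaw y 174.66 z [ 0.e+00 -1.e-04 -1.e+00] F [ 0.6 -4.6  1.4] w 0.33208464436896784 [ 0.16  0.35 -0.09  1.13 -0.   -1.31]
```

View pics/s8.png

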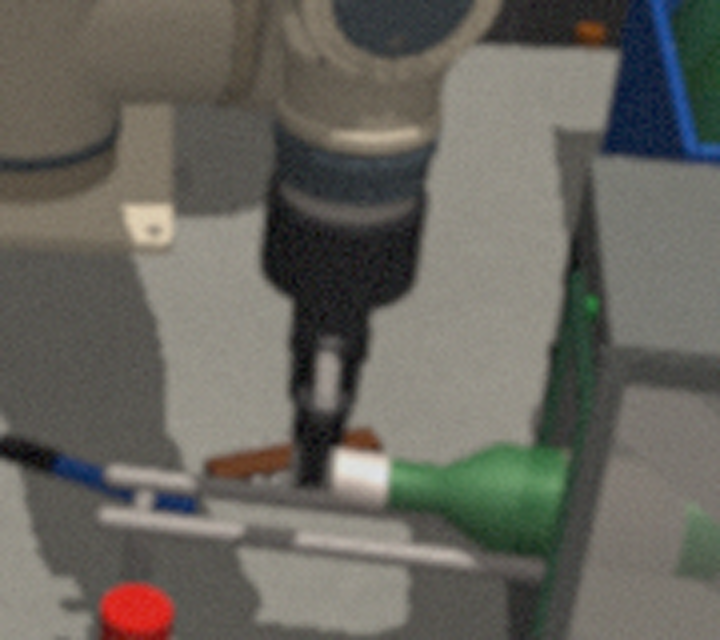

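>>> send_rows(
  motion=[0.7, 8, 0, 0, 0, 0, 1, 11, 0, 0, 0, 0, 1, 11, 0, 0, 0, 0, 0.9, 10, 0, 0, 0, 0, 0.7, 8, 0, 0, 0, 0, 0.5, 5, 0, 0, 0, 0, 0, 0, 0, 0, 0, 0],
)

```text
time_s: 16.0
position: [556.2, 228.3, 137.2]
tool_rot: [[-0.093, -0.996, -0.0], [-0.996, 0.093, 0.0], [-0.0, 0.0, -1.0]]
force: [-0.4, 0.4, 0.2]
grip_width: -0.002
```

```bash
python3 y.py; python3 - <<'E'
from h import *
s=cam("scene"); crop(s,330,140,510,300,"pics/s9.png",4)
E
```

```text
16.0 [556.2 228.3 137.2] yaw y 174.68 z [-1.e-04  1.e-04 -1.e+00] F [-0.4  0.4  0.2] w -0.17592265489153855 [ 0.25  0.39 -0.04  1.15  0.   -1.23]
```

View pics/s9.png

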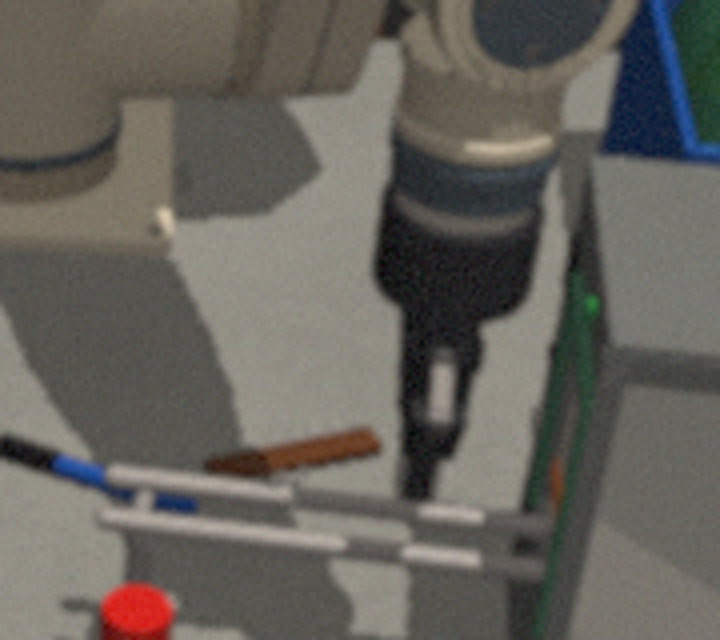

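The bottle has gone in, and the orange strip at crop (557,480) shows the flap hanging shut again. I'll back off along the rails, rise, and check everything from both views.

>>> send_rows(
  motion=[-0.8, -8, 0, 0, 0, 0, -1.5, -16, 5, 0, 0, 0, -2, -22, 15, 0, 0, 0, -2, -26, 25, 0, 0, 0, -2, -28, 25, 0, 0, 0, -8, -28, 25, 0, 0, 0, -20, -28, 20, 0, 0, 0, -25, -28, 10, 0, 0, 0, -25, -28, 0, 0, 0, 0, -25, -28, 0, 0, 0, 0, -20, -26, 0, 0, 0, 0, -12, -26, 0, 0, 0, 0],
)

```text
time_s: 17.25
position: [410.5, -66.1, 263.0]
tool_rot: [[-0.095, -0.996, 0.001], [-0.996, 0.095, -0.001], [0.001, -0.001, -1.0]]
force: [0.3, -0.4, -0.6]
grip_width: 0.0
```

>>> send_rows(
  motion=[-4, -30, 0, 0, 0, 0, 0, -30, 0, 0, 0, 0, 0, -25, 0, 0, 0, 0, 0, -15, 0, 0, 0, 0, 0, -8, 0, 0, 0, 0, 0, 0, 0, 0, 0, 0, 0, 0, 0, 0, 0, 0],
)

```text
time_s: 17.95
position: [408.7, -171.9, 262.3]
tool_rot: [[-0.093, -0.996, -0.0], [-0.996, 0.093, 0.0], [-0.0, 0.0, -1.0]]
force: [0.1, -0.2, -0.0]
grip_width: 0.004
```

```bash
python3 y.py; python3 - <<'E'
from h import *
for n in ("scene","top"):
    c=cam(n); cv2.imwrite(f"pics/{n}_end.png",c["pixels"][:,:,::-1])
E
```

```text
17.95 [ 408.7 -171.9  262.3] yaw y 174.64 z [-1.e-04  3.e-04 -1.e+00] F [ 0.1 -0.2 -0. ] w 0.3702872441949666 [-0.59  0.07 -0.14  1.37  0.   -2.07]
```

View pics/scene_end.png

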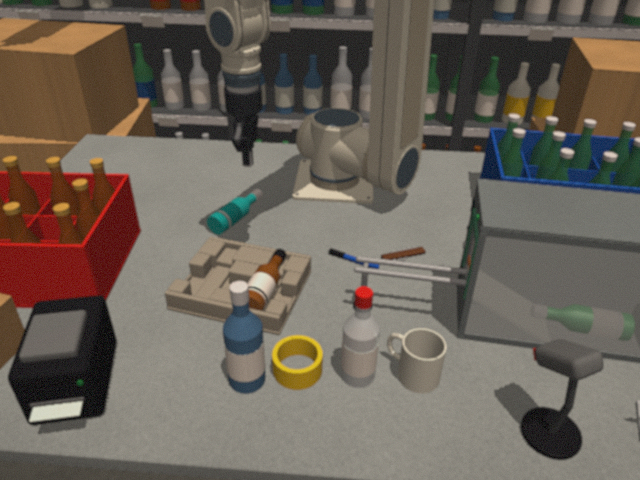

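View pics/top_end.png

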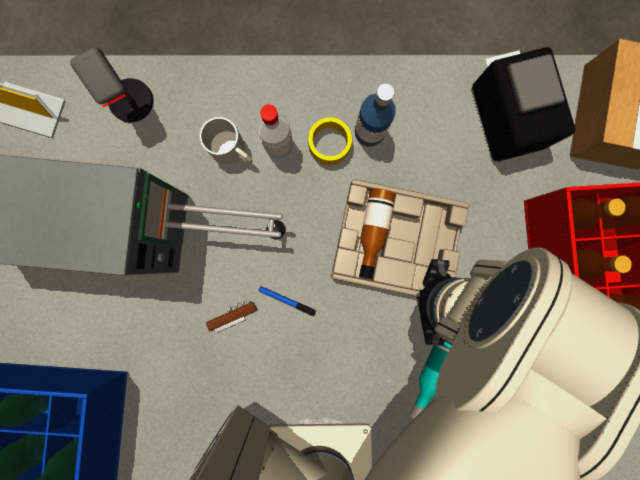

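The scene view shows the green bottle through the side panel at (590,320), resting in the bin. In the top view the flap hangs shut at (158,210), as at the start. The amber bottle is still in the tray at (375,235). Mug, tape, standing bottles, marker and corkscrew haven't moved.

```bash
python3 -c "
from cell import workorder; print(workorder.finish_job())"
```

```text
the job is handed in; nothing more can be done
None
```

The green bottle is in the return machine's bin and the flap is shut behind it. I handed the job in at about 18 s of the 54 s allowed.

- **Laying on the rails:** I lifted the bottle out of the tray by its body and laid it on the two rails, base towards the flap and about 20 mm short of the machine's face. Then I let go and backed off. A picture taken then showed it lying free with the flap shut.
- **Sending it through:** I pushed the cap end with the closed fingers, reading about 5 N at most in the checks. Only the bottle opened the flap, and it tipped and slid in by itself.
- **Last checks:** The bottle shows in the bin through the cabinet side, and the flap hangs as it did at the start. The amber bottle is still in the tray, nothing else on the counter looks moved, and the arm is clear with the force near zero.
- **What disagreed:**
  - The gripper read about 54 mm on the 56 mm body; the bottle never slipped.
  - The two cameras differed by 2 to 4 mm on the rails, so I used their mean, and the bottle sat correctly.
  - An early fast stop above the tray overshot by a few millimetres without touching anything; I slowed the moves after that.

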